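# Load the swing-arm mould press, pin the arm over the mould and torque the clamp screw

### The arm

A 6-joint arm with a two-finger parallel gripper is mounted at the origin on a cart in front of the work surface, level with it; the furniture and walls round the work are solid. World frame = base frame: x ahead of the robot, y to its left, z up, the work surface at z = 0. Lengths are in mm, angles in degrees, forces in N, time in s.
With the tool pointing down it reaches from about 300 to 750 mm from the base axis. Payload 8.5 kg.
Tool frame: the origin (TCP) lies midway between the tips of the shut fingers; the grasp point (between the pads) lies 19 mm behind it (ctrl.grip_point_offset is the distance from the TCP to the grasp point, in mm); z points along the fingers, x is the direction in which the jaws open and shut, and the axes are right-handed (so a half turn about z gives the same grasp; the last joint's range is limited). The gripper opens to 88 mm and grips with 3 to 60 N. Pads are 18 mm wide; open, the fingers measure 123 mm over their backs; the gripper's body (75 mm by 187 mm) begins 45 mm behind the grasp point.
Start: joints at [54.929, 21.807, 74.336, -0, 83.858, -12.336], TCP at [212.548, 507.251, 238.748] pointing down, gripper open.
Joint ranges: [-178.18, 178.18], [-50.72, 133.34], [12.68, 142.11], [-81.47, 261.47], [9.98, 163.14], [-165.26, 165.26]. Speed limits (degrees/s): [136.94, 136.94, 180, 180, 180, 180].

### API

Orientations are given as [roll, pitch, yaw] about the fixed x, y, z axes, in that order (R = Rz(yaw) Ry(pitch) Rx(roll)).
In Python, from rig import ctrl, capture, workorder gives the robot as it stands.
- The arm moves only by the tool step_arm, never from a script. Its argument "increments" is a list of rows, each a list of 3 entries, a list of its own where there are three numbers: the shift along the tool's x, y, z in cm, then the turn, a rotation vector about the tool's x, y, z in rad, then the closure in counts, from 0 (fully open) to 255 (shut). In form: [[[x, y, z], [wx, wy, wz], gripper], ...]. A call has 1 to 10 rows; each row is the pose to reach, as a shift and turn from the pose commanded when the call began, along the tool's axes at that moment; what a row does not reach only later rows make up. A row lasts 1/8 s, in which the tool goes at most 62.5 mm and 10.7 degrees, less where a joint would pass 70% of its speed; a pose out of reach is approached as far as the arm can. A call with a gripper value outside its range is refused whole. The fingers move at their own pace and stop on an object; "squeeze" is the grip in N (left out, the last holds). Time passes only in rows, so rows that repeat a pose let the fingers close. It gives the time, the measured TCP pose, the force and the opening at its end, in the units of the state.
- ctrl.get_obs(): the state, without advancing time (a new reading comes with each control period).
- capture(name): name is "scene" or "top" or "wrist"; returns a dict with "image" (384x512x3 uint8, red, green, blue), "depth" (384x512 float32, mm along the optical axis (not along the pixel's ray), 0 where there is no reading), "intrinsics" (3x3 intrinsics, pixels), "k1" (the pictures are not rectified: a ray, as slopes to the right and down, at radius r is drawn at 1 + k1 r^2 times it, then the intrinsics apply), "rvec" (rotation vector, rad) and "tvec" (3), from world to camera coordinates, as OpenCV has them; the wrist camera has in their place "mount" (4x4, takes a point from camera to tool coordinates, whose origin is the TCP and whose axes are the tool frame's). Camera axes: x right, y down, z forward; pixel columns grow to the right and rows downward; lengths in mm; the calibration is good to about 2 mm. A picture is of the moment at which its call begins: read the wrist's pose just before it.
- workorder.hand_in(): hands the job in, once; it reports no verdict.
The state is a dict: "t": time; "joints": joint angles; "joint_vel": joint speeds; "tau": joint torques, N m; "position": TCP position; "orientation": TCP orientation; "ft_force": force on the tool from outside, world axes, zero at the start; "wrist_torque": the same for the moment, N m; "grip_width": finger opening in mm.
Only numpy, scipy, OpenCV 4.12 (cv2) and the standard library are available. Lean on these libraries where they do the work, as an engineer would, in place of code of your own. Each camera call takes 0.05 s, during which the arm holds its last target. There are 200 camera calls.

### The job

Set the banded plaster mould down flat in the press's bed. Then pull the T-handled ball-lock pin up against its detent until it is just clear of the index plate, swing the arm round over the mould and push the pin down through the realigned holes until it is fully home. Last, turn the click wrench on the clamp screw clockwise until its joint breaks over, and let go; leave the tin, the cup and the brush where they are.

Things in the scene. Friction and masses are not known exactly. Their poses are not given: they have to be found in the camera images.
- press: Small grey bench press, bolted down: base plate 136 x 285 x 12 mm with a column at its right end carrying a fixed steel quadrant, the index plate, 10 mm thick (z 84 to 94 mm). Origin on the column's (pivot) axis at bench height; z up; +y runs from the column through the bed and is where the arm points when over the mould.
- bed (a point): Centre of the bed's floor, 150 mm from the pivot along the press's +y, 12.6 mm above the bench; axes as press. Steel bars 10 mm high frame a place 94 mm (x) by 64 mm (y): the mould goes in with 5 to 6 mm to spare all round, its long side along the press's x, either way round.
- pivot (a point): Point on the vertical axis about which the arm swings, 125 mm above the bench.
- beam (a joint): Swing arm: grey bar 36 to 52 mm wide (z 95 to 117 mm), 260 mm long, turning on the column above the index plate. 0 = parked towards the robot, clear of the bed; 1.13 rad = over the bed, holes in line; grows clockwise from above; stops 0.03 rad beyond both. Friction 0.2 N m, stays where left. A black upright knob, 22 mm thick, top 155 mm above the bench, stands 217 mm from the pivot.
- beam_hole (a point): Top centre of the arm's pin hole: a steel sleeve (31 mm across) 85 mm from the pivot axis, its rim 125 mm above the bench. The 16 mm hole runs 30 mm down through sleeve and arm.
- park_hole (a point): Centre of the parking hole in the index plate's top face, 94 mm above the bench, 85 mm from the pivot, 16 mm wide, 10 mm deep and open below; the pin is in it at the start.
- work_hole (a point): The same for the working hole, where the pin must end. Axes as press (z up).
- lock_pin: Loose T-handled ball-lock pin, 98 mm long, upright. Origin: centre of the underside of its collar (25 mm wide, 7 mm high), which sits on the sleeve, 125 mm above the bench, when fully home. z up to the handle, y along the T-bar. Shank 14 mm thick, 54 mm long. Two sprung balls near the tip snap out under the index plate: about 11 N pulls them free; they then drag with 2 to 4 N in the holes.
- pin_handle (a point): Centre of the pin's black T-bar, 34 mm above the collar's underside: 64 mm long (pin's y), flat-sided, 16 mm thick (x), 20 mm high. 17 mm of free height between T-bar and collar.
- pin_tip (a point): Lower end of the pin, 54 mm under the collar; its last 6 mm taper to 7 mm. With the pin lifted 25 to 35 mm the tip is clear of the index plate while the shank still runs in the arm's sleeve, so the arm can be swung by the pin's handle; the pin turns freely in the sleeve.
- clamp_screw (a joint): Vertical clamp screw through the arm, 150 mm from the pivot, turned by the wrench. Grows clockwise seen from above, as it tightens; starts at 0 to 0.25 rad; at 0.80 rad its round pad bears on the mould and it stops. Turning takes 0.2 N m; it stays where left. The raised pad clears the mould's top by 2 to 3 mm.
- screw_axis (a point): Point on the clamp screw's axis at the height of the wrench's handle (137 mm above the bench); moves with the arm.
- wrench (a joint): Breakaway joint of the click wrench: vertical hinge 32 mm from the screw axis. 0 = handle straight, until the screw is tight; then at about 9 N square to the handle at wrench_grip its preset spring lets go and the handle folds up to 0.30 rad further clockwise (10 N at most); at 0.15 rad it has tripped. Springs back straight when let go.
- wrench_grip (a point): Middle of the black handle of the click wrench that sits on the clamp screw: 115 mm from the screw axis, 137 mm above the bench. The handle is level, 21 mm thick, and ends 39 mm further out. With the arm over the mould it points roughly to the robot, free on both sides and below.
- mould: Loose closed two-part plaster mould between two plywood boards, held by two rubber bands: block of 84 mm (its x) by 52 mm (its y) by 60 mm high, 0.3 to 0.65 kg. Origin: centre of the underside, z up. On the bench to the left of the press.
- pin_tin: Bystander: round blue-grey tin, 57 mm wide, 72 mm high, on the free bench left of the press near the mould; origin at the centre of the underside. Mould and tin may have swapped places.
- cup_b: Bystander: small pink-stained plastic cup, 79 mm wide, 63 mm high, right of the press; origin at the centre of the underside.
- brush_wide: Bystander: wide wooden glue brush, 198 mm long, lying on the bench right of the press; origin under its middle.

How it is judged (in metres and radians):
On the way, in this order (a step that is already met when the one before it is completed fails the run):
1. the mould stands flat in the bed, let go (x of mould in the frame of bed between -0.009 and 0.009 m and y of mould in the frame of bed between -0.009 and 0.009 m and z of mould in the frame of bed below 0.003 m and angle between mould's own z axis and vertical below 0.06 rad and contact force between the fingers and mould below 0.1 N), for 0.2 s.
2. the pin is pulled up out of the index plate (z of pin_tip in the frame of work_hole above -0.001 m), for 0.05 s.
3. the arm is swung over the mould, its hole over the working hole (x of mould in the frame of bed between -0.009 and 0.009 m and y of mould in the frame of bed between -0.009 and 0.009 m and z of mould in the frame of bed below 0.003 m and angle between mould's own z axis and vertical below 0.06 rad and horizontal distance between beam_hole and work_hole below 0.005 m), for 0.1 s.
4. the pin is pushed fully home through arm and working hole (horizontal distance between beam_hole and work_hole below 0.005 m and z of pin_tip in the frame of work_hole below -0.0195 m and horizontal distance between pin_tip and work_hole below 0.006 m), for 0.2 s.
5. with the arm pinned, the wrench is turned until its joint trips (all of step 4 and value of joint wrench above 0.15 rad), for 0.05 s.
At the end, for the whole second after the job is handed in: Mould flat in the bed (9 mm); arm over it, holes within 5 mm; pin in the working hole, collar within 3.5 mm of the sleeve; clamp screw tight (over 0.72 rad), wrench tripped once the arm was pinned and sprung back straight; all at rest (all of step 4 and x of mould in the frame of bed between -0.009 and 0.009 m and y of mould in the frame of bed between -0.009 and 0.009 m and z of mould in the frame of bed below 0.003 m and angle between mould's own z axis and vertical below 0.06 rad and value of joint clamp_screw above 0.72 rad and value of joint wrench below 0.06 rad and linear speed of each of mould, lock_pin below 0.02 m/s); the robot touches nothing.
It fails at once if the tin is shifted more than 30 mm (distance of pin_tin from where it was at the start of the episode above 0.03 m).
It fails at once if the cup is shifted more than 30 mm (distance of cup_b from where it was at the start of the episode above 0.03 m).
It fails at once if the brush is shifted more than 30 mm (distance of brush_wide from where it was at the start of the episode above 0.03 m).
It fails at once if the mould is tipped over (angle between mould's own z axis and vertical above 0.6 rad).
It also fails if it takes over 67 s, if anything falls off the work surface, if the arm or the gripper's body presses on something with over 40 N, if the wrist force passes 120 N, or if a joint passes its speed limit or range.

## Working session

There is one attempt and no reset: what is moved stays moved. The work goes in short steps, Python scripts to look and compute and a tool call to move; the robot and the scene stay as the last step left them, time stands still between calls to the robot, and variables do not carry over. Pictures are saved under pics/ and viewed, about 8 in all and at most 12, crops included, and the job is handed in when it is done.

Besides the shell and the picture viewer there is one more tool, called after "Call:" as a command line: name --argument value ..., lists and objects as JSON in quotes. step_arm: Moves the arm, as the interface text tells. Its arguments: {"type":"object","properties":{"increments":{"type":"array","items":{"type":"array"}},"squeeze":{"type":"number"}},"required":["increments"]}

```bash
mkdir -p pics; cat > h.py <<'E'
import numpy as np, cv2
from scipy.spatial.transform import Rotation as R
from rig import ctrl, capture, workorder
def pose():
    o=ctrl.get_obs(); T=np.eye(4); T[:3,:3]=R.from_euler('xyz',o['orientation'],degrees=True).as_matrix(); T[:3,3]=o['position']; return T
def shot(name):
    T=pose(); c=capture(name)
    if 'mount' in c: M=T@np.array(c['mount'])
    else:
        M=np.eye(4); Rm=cv2.Rodrigues(np.array(c['rvec'],float))[0]; M[:3,:3]=Rm.T; M[:3,3]=-Rm.T@np.array(c['tvec'],float).ravel()
    c['M']=M; return c
def rays(c,uv):
    K=np.array(c['intrinsics'],float); k=c['k1']
    p=cv2.undistortPoints(np.array(uv,float).reshape(-1,1,2),K,np.array([k,0,0,0,0.])).reshape(-1,2)
    return np.c_[p,np.ones(len(p))]
def onplane(c,uv,z):
    d=rays(c,uv)@c['M'][:3,:3].T; o=c['M'][:3,3]; return o+d*((z-o[2])/d[:,2])[:,None]
def cloud(c):
    h,w=c['depth'].shape; u,v=np.meshgrid(np.arange(w),np.arange(h))
    r=rays(c,np.c_[u.ravel(),v.ravel()])*c['depth'].reshape(-1,1)
    P=r@c['M'][:3,:3].T+c['M'][:3,3]; P[c['depth'].ravel()==0]=np.nan; return P.reshape(h,w,3)
def save(c,f,box=None,s=1):
    im=c['image'][:,:,::-1]
    if box: im=im[box[1]:box[3],box[0]:box[2]]
    cv2.imwrite('pics/'+f,cv2.resize(im,None,fx=s,fy=s,interpolation=cv2.INTER_CUBIC))
def project(c,P):
    Mi=np.linalg.inv(c['M']); return cv2.projectPoints(np.array(P,float).reshape(-1,1,3),cv2.Rodrigues(Mi[:3,:3])[0],Mi[:3,3],np.array(c['intrinsics'],float),np.array([c['k1'],0,0,0,0.]))[0].reshape(-1,2)
E
python3 - <<'E'
from h import *
o=ctrl.get_obs(); print(o['orientation'],o['ft_force'],o['grip_width'],ctrl.grip_point_offset)
for n in('top','scene'):
    c=shot(n); save(c,n+'0.png',s=1.5); print(n,c['M'].round(2).tolist(),c['intrinsics'],(c['depth']>0).mean())
    np.savez(n+'0.npz',P=cloud(c),im=c['image'])
E
```

```text
[-1.79981605e+02  8.17392794e-02  6.72636041e+01] [ 0.8529025  -0.36105102 -0.41231724] 88.0160926851234 18.700000000000003
top [[-0.02, -0.98, 0.2, 261.33], [-1.0, 0.02, 0.0, 22.56], [-0.0, -0.2, -0.98, 1279.88], [0.0, 0.0, 0.0, 1.0]] [[415.44232085   0.         256.38321575]
 [  0.         415.44232085 192.01149959]
 [  0.           0.           1.        ]] 0.996063232421875
scene [[0.49, -0.64, 0.59, -323.7], [-0.87, -0.37, 0.32, -430.58], [0.02, -0.67, -0.74, 1134.04], [0.0, 0.0, 0.0, 1.0]] [[473.79749      0.         255.7808246 ]
 [  0.         473.79749    185.92748643]
 [  0.           0.           1.        ]] 0.9959767659505209
```

View pics/top0.png

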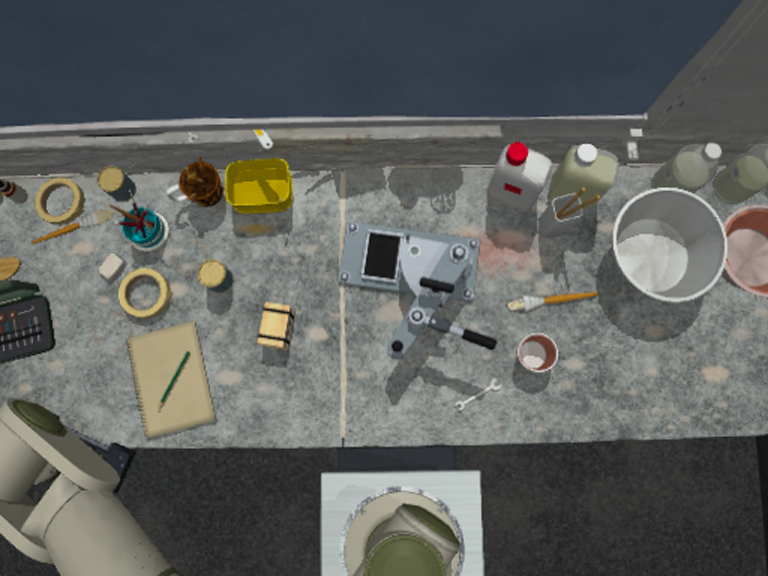

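View pics/scene0.png

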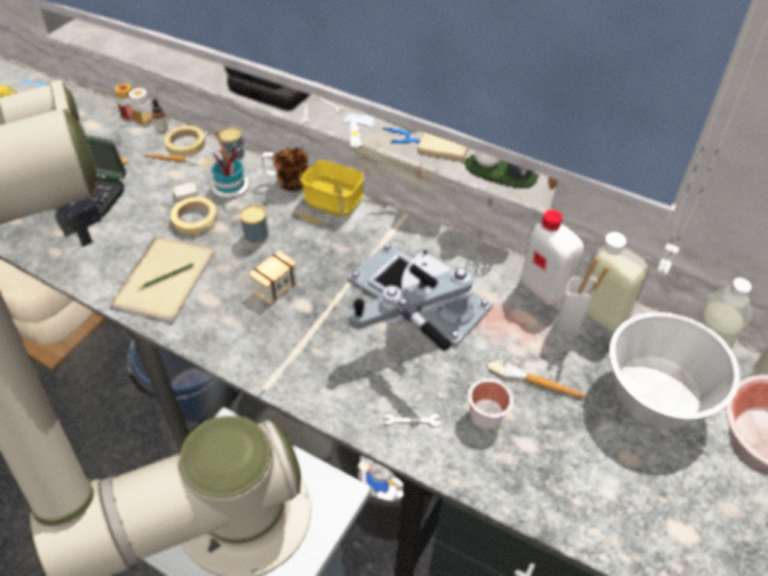

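The top view shows the mould at about (276,326), the bed at (381,256), the pivot at (458,252), the T-bar at (436,285), the knob at (397,346) and the wrench handle from (430,320) to (495,342). The tin is at (212,275), and the cup at (537,352) and brush at (550,300) are to the right. The scene view agrees.

```bash
python3 - <<'E'
from h import *
c=shot('top'); P=cloud(c); im=c['image']
def px(x,y,z): return onplane(c,[[x/1.5,y/1.5]],z)[0].round(1)
print('pivot',px(458,252,125),'knob',px(397,346,155),'Tbar',px(436,285,159),'screw',px(418,316,137))
hsv=cv2.cvtColor(im,cv2.COLOR_RGB2HSV)
def rect(mask,box,name):
    m=np.zeros_like(mask); x0,y0,x1,y1=[int(b/1.5) for b in box]; m[y0:y1,x0:x1]=mask[y0:y1,x0:x1]
    n,l,s,_=cv2.connectedComponentsWithStats(m.astype(np.uint8)); k=1+s[1:,4].argmax(); v,u=np.nonzero(l==k)
    Q=P[v,u]; z=np.nanmedian(Q[:,2]); W=onplane(c,np.c_[u,v],z)
    r=cv2.minAreaRect(W[:,:2].astype(np.float32)); print(name,len(u),'z',z,r); return W,r
rect(P[:,:,2]>52,(240,285,310,365),'mould')
rect(P[:,:,2]>60,(190,250,240,310),'tin')
dark=(im.max(2)<50)
rect(dark,(355,225,410,290),'bed')
rect(dark&(P[:,:,2]>135),(415,272,462,298),'tbar')
rect(dark&(P[:,:,2]>140),(380,335,410,360),'knob')
rect(dark&(P[:,:,2]>120),(445,318,505,355),'handle')
rect((P[:,:,2]>8)&(P[:,:,2]<16),(335,215,400,295),'base')
E
```

```text
pivot [ 565.1 -117.3  125. ] knob [383.5   3.7 155. ] Tbar [494.2 -70.1 159. ] screw [440.6 -36.6 137. ]
mould 506 z 60.492895103967044 ((443.00836181640625, 245.66574096679688), (56.17308807373047, 84.58818817138672), 81.161376953125)
tin 297 z 69.10341456112201 ((545.31396484375, 370.677978515625), (59.13521194458008, 55.699256896972656), 89.01841735839844)
bed 540 z 12.922545099221566 ((590.5783081054688, 30.870391845703125), (60.943214416503906, 90.17977905273438), 80.99349975585938)
tbar 124 z 168.63638797542626 ((490.3112487792969, -69.36921691894531), (61.57355880737305, 18.99858283996582), 74.64559936523438)
knob 33 z 153.09457184069038 ((384.20721435546875, 5.4730634689331055), (16.326425552368164, 13.638166427612305), 89.03461456298828)
handle 144 z 146.58960186936088 ((394.72210693359375, -145.82752990722656), (60.44124221801758, 18.498369216918945), 68.95698547363281)
base 686 z 12.220547952556217 ((589.6162109375, 50.832420349121094), (127.52873992919922, 136.07350158691406), 81.2840576171875)
```

```bash
cat >> h.py <<'E'
def inc(pos,yaw,tilt=None):
    """tool-frame shift (cm) and turn (rad) from the measured pose to a tool-down pose"""
    T=pose(); Rt=R.from_euler('xyz',[180,0,yaw],degrees=True).as_matrix()
    d=T[:3,:3].T@(np.array(pos)-T[:3,3])/10; w=R.from_matrix(T[:3,:3].T@Rt).as_rotvec()
    print('inc',d.round(2).tolist(),w.round(3).tolist())
E
python3 -c "
from h import *
inc([512,-13,340],80.5)
c=capture('wrist');print(np.array(c['mount']).round(2))"
```

```text
inc [-36.4, 47.72, -10.14] [-0.0, 0.001, -0.231]
[[ 1.0000e+00 -0.0000e+00  0.0000e+00  5.0000e-02]
 [-0.0000e+00  9.5000e-01  3.0000e-01 -7.8510e+01]
 [-0.0000e+00 -3.0000e-01  9.5000e-01 -1.4629e+02]
 [ 0.0000e+00  0.0000e+00  0.0000e+00  1.0000e+00]]
```

Call:
step_arm --increments '[[[-36.4,47.7,-10],[0,0,-0.231],0],[[-36.4,47.7,-10],[0,0,-0.231],0],[[-36.4,47.7,-10],[0,0,-0.231],0],[[-36.4,47.7,-10],[0,0,-0.231],0],[[-36.4,47.7,-10],[0,0,-0.231],0],[[-36.4,47.7,-10],[0,0,-0.231],0],[[-36.4,47.7,-10],[0,0,-0.231],0],[[-36.4,47.7,-10],[0,0,-0.231],0],[[-36.4,47.7,-10],[0,0,-0.231],0],[[-36.4,47.7,-10],[0,0,-0.231],0]]'

```text
t: 1.45
position: [512.6, -15.1, 338.9]
orientation: [-180.0, -0.0, 80.4]
ft_force: [0.3, 0.3, 0.6]
grip_width: 88.0
```

Call:
step_arm --increments '[[[0,0,0],[0,0,0],0],[[0,0,0],[0,0,0],0]]'

```text
t: 1.7
position: [511.4, -12.4, 338.4]
orientation: [-179.9, -0.0, 80.5]
ft_force: [-0.1, -0.4, -0.7]
grip_width: 87.9
```

```bash
python3 - <<'E'
from h import *
print(pose().round(1))
c=shot('wrist'); save(c,'w1.png',s=1.5); import pickle; pickle.dump(c,open('w1.pkl','wb'))
E
```

```text
[[ 2.000e-01  1.000e+00 -0.000e+00  5.114e+02]
 [ 1.000e+00 -2.000e-01  0.000e+00 -1.240e+01]
 [ 0.000e+00 -0.000e+00 -1.000e+00  3.384e+02]
 [ 0.000e+00  0.000e+00  0.000e+00  1.000e+00]]
```

View pics/w1.png

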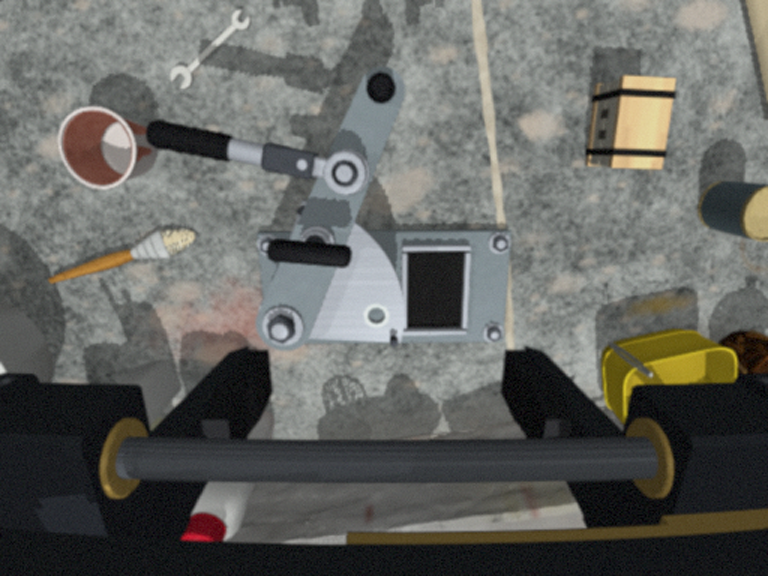

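The wrist view shows the bed floor at about (435,290), the working hole at (376,315), the pivot nut at (281,325), the T-bar at (310,252), the screw at (345,172), the knob at (381,88) and the mould top at (650,122).

```bash
python3 - <<'E'
from h import *
import pickle
c=pickle.load(open('w1.pkl','rb')); P=cloud(c); im=c['image']
def px(x,y,z): return onplane(c,[[x/1.5,y/1.5]],z)[0].round(1)
for n,x,y,z in(('pivot',281,325,130),('knob',381,86,155),('screw',345,172,145),('work',376,315,94),('plate edge',404,325,94)):
    print(n,px(x,y,z),'depthP',P[int(y/1.5),int(x/1.5)].round(1))
def rect(mask,box,name,z=None):
    m=np.zeros_like(mask); x0,y0,x1,y1=[int(b/1.5) for b in box]; m[y0:y1,x0:x1]=mask[y0:y1,x0:x1]
    n,l,s,_=cv2.connectedComponentsWithStats(m.astype(np.uint8)); k=1+s[1:,4].argmax(); v,u=np.nonzero(l==k)
    if z is None: z=np.nanmedian(P[v,u][:,2])
    W=onplane(c,np.c_[u,v],z)
    r=cv2.minAreaRect(W[:,:2].astype(np.float32)); print(name,len(u),'z %.1f'%z,r)
Z=P[:,:,2]; dark=im.max(2)<50
rect(Z>54,(570,60,690,180),'mould')
rect(Z>60,(690,170,767,250),'tin')
rect(dark,(400,245,475,335),'bed')
rect((Z>18)&(Z<27),(395,235,480,340),'bars')
rect((Z>8)&(Z<16),(395,225,515,350),'base')
rect(dark&(Z>140),(260,230,360,275),'tbar')
rect(dark&(Z>145),(360,65,405,110),'knob')
rect(dark&(Z>125),(140,115,235,165),'handle')
rect(dark&(Z>125),(140,115,235,165),'handle',137)
E
```

```text
pivot [ 562.2 -115.2  130. ] depthP [ 560.6 -114.9  131.6]
knob [387.9   5.  155. ] depthP [387.4   5.  154.1]
screw [442.2 -32.3 145. ] depthP [441.4 -31.8 148.6]
work [580.2 -33.3  94. ] depthP [610.6 -41.6  12. ]
plate edge [595.   -8.2  94. ] depthP [623.3 -10.1  22. ]
mould 2236 z 60.2 ((443.7334899902344, 245.55245971679688), (58.53118133544922, 84.13248443603516), 79.71856689453125)
tin 634 z 69.2 ((548.3268432617188, 355.0335693359375), (59.291297912597656, 33.25205612182617), 4.807361125946045)
bed 1757 z 13.1 ((591.8997802734375, 31.110271453857422), (60.9622917175293, 90.50564575195312), 81.37381744384766)
bars 689 z 22.2 ((589.829345703125, 31.2673397064209), (75.07875061035156, 106.89363098144531), 81.13373565673828)
base 4475 z 12.8 ((592.29052734375, 49.58481979370117), (128.54100036621094, 135.93479919433594), 80.84455871582031)
tbar 740 z 168.5 ((493.1949462890625, -67.5668716430664), (60.88496780395508, 18.6204833984375), 75.36019134521484)
knob 271 z 154.4 ((388.40576171875, 4.331686973571777), (18.092029571533203, 17.9554500579834), 80.4786376953125)
handle 908 z 146.3 ((397.44439697265625, -145.54052734375), (62.891197204589844, 20.088773727416992), 69.11616516113281)
handle 908 z 137.0 ((396.4411315917969, -149.53305053710938), (64.61064910888672, 20.638002395629883), 69.11619567871094)
```

```bash
python3 -c "
from h import *
inc([443.3,246,140],80.8);inc([443.3,246,30],80.8)"
```

```text
inc [24.32, -10.93, 19.88] [-0.001, -0.0, -0.004]
inc [24.32, -10.93, 30.88] [-0.001, -0.0, -0.004]
```

Call:
step_arm --increments '[[[24.3,-10.9,19.9],[0,0,-0.004],0],[[24.3,-10.9,19.9],[0,0,-0.004],0],[[24.3,-10.9,19.9],[0,0,-0.004],0],[[24.3,-10.9,19.9],[0,0,-0.004],0],[[24.3,-10.9,19.9],[0,0,-0.004],0],[[24.3,-10.9,19.9],[0,0,-0.004],0],[[24.3,-10.9,19.9],[0,0,-0.004],0],[[24.3,-10.9,24.9],[0,0,-0.004],0],[[24.3,-10.9,28.9],[0,0,-0.004],0],[[24.3,-10.9,30.9],[0,0,-0.004],0]]'

```text
t: 3.0
position: [445.1, 243.6, 29.4]
orientation: [180.0, 0.0, 80.7]
ft_force: [0.7, 0.2, 0.7]
grip_width: 88.4
```

Call:
step_arm --increments '[[[0,0,0],[0,0,0],0],[[0,0,0],[0,0,0],0],[[0,0,0],[0,0,0],120],[[0,0,0],[0,0,0],120],[[0,0,0],[0,0,0],160],[[0,0,0],[0,0,0],160],[[0,0,0],[0,0,0],160]]' --squeeze 25

```text
t: 3.88
position: [444.5, 245.1, 29.9]
orientation: [180.0, -0.0, 80.7]
ft_force: [-0.2, 2.0, 1.8]
grip_width: 52.2
```

```bash
python3 -c "
from h import *
inc([444.5,245.1,140],81);inc([591,31.2,140],81.1);inc([591,31.2,60],81.1);inc([591,31.2,43],81.1)"
```

```text
inc [0.01, 0.0, -11.01] [0.0, -0.0, -0.005]
inc [-18.75, 17.9, -11.01] [0.0, -0.0, -0.006]
inc [-18.75, 17.9, -3.01] [0.0, -0.0, -0.006]
inc [-18.75, 17.9, -1.31] [0.0, -0.0, -0.006]
```

Call:
step_arm --increments '[[[0,0,-3],[0,0,0],160],[[0,0,-7],[0,0,0],160],[[-2,2,-11],[0,0,0],160],[[-5,5,-11],[0,0,0],160],[[-8,8,-11],[0,0,0],160],[[-11,11,-11],[0,0,0],160],[[-14,13.5,-11],[0,0,0],160],[[-17,16,-11],[0,0,0],160],[[-18.7,17.9,-11],[0,0,-0.006],160],[[-18.7,17.9,-11],[0,0,-0.006],160]]'

```text
t: 5.12
position: [591.1, 30.1, 138.6]
orientation: [-179.9, 0.0, 81.0]
ft_force: [-0.5, 0.5, -4.2]
grip_width: 51.7
```

Call:
step_arm --increments '[[[0,0,0],[0,0,0],160],[[0,0,0],[0,0,0],160]]'

```text
t: 5.38
position: [590.3, 32.3, 139.6]
orientation: [-180.0, -0.0, 81.1]
ft_force: [0.0, 0.0, -3.9]
grip_width: 51.7
```

```bash
python3 - <<'E'
from h import *
c=shot('wrist'); save(c,'w2.png',s=1.5); inc([591,31.2,55],81.1); inc([591,31.2,43],81.1)
P=cloud(c);o=ctrl.get_obs();print(o['ft_force'],o['position'],o['orientation'])
t=shot('top');P=cloud(t);Z=P[:,:,2]
m=(Z>150)&(np.hypot(P[:,:,0]-591,P[:,:,1]-31)<60); print(m.sum())
E
```

```text
inc [-0.09, 0.07, 8.47] [-0.001, -0.0, 0.0]
inc [-0.09, 0.08, 9.67] [-0.001, -0.0, 0.0]
[-0.43408903 -0.43906376 -3.59853953] [590.45233842  32.22582836 139.70091582] [-1.79969571e+02 -2.13637961e-03  8.11285595e+01]
1980
```

View pics/w2.png

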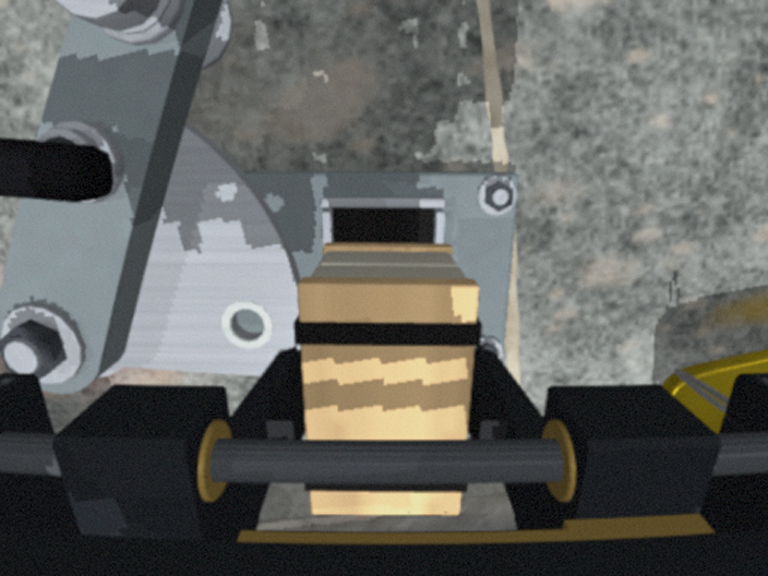

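The mould is held upright over the bed. Its near top edge is at row 282, near bottom edge at row 245 (x 325 to 450), and the bed's near inner edge at row 207 (x 332 to 438). I'll check the alignment.

```bash
python3 - <<'E'
from h import *
c=shot('wrist')
B=np.array([590,31.2]); ex=np.array([np.cos(np.radians(-8.9)),np.sin(np.radians(-8.9))]); ey=np.array([-ex[1],ex[0]])
def f(n,x,y,z):
    p=onplane(c,[[x/1.5,y/1.5]],z)[0][:2]-B; print(n,'press xy rel bed',(p@ex).round(1),(p@ey).round(1))
f('mtopL',300,283,170);f('mtopR',478,281,170);f('mbotL',324,245,110);f('mbotR',451,245,110)
f('barnearL',322,199,22.6);f('barnearR',445,199,22.6);f('floorL',332,207,22.6);f('floorR',437,207,22.6);f('barRoutNear',445,199,22.6);f('work',246,324,94)
E
```

```text
mtopL press xy rel bed -43.1 -23.2
mtopR press xy rel bed -43.7 27.0
mbotL press xy rel bed -41.6 -24.6
mbotR press xy rel bed -41.6 28.1
barnearL press xy rel bed -51.7 -37.4
barnearR press xy rel bed -51.7 36.7
floorL press xy rel bed -46.9 -31.6
floorR press xy rel bed -46.9 32.1
barRoutNear press xy rel bed -51.7 36.7
work press xy rel bed 0.4 -66.4
```

Call:
step_arm --increments '[[[-0.15,0,2.5],[0,0,0],160],[[-0.15,0,5],[0,0,0],160],[[-0.15,0,7],[0,0,0],160],[[-0.15,0,8.5],[0,0,0],160],[[-0.15,0,9.2],[0,0,0],160],[[-0.15,0,9.6],[0,0,0],160],[[-0.15,0,9.7],[0,0,0],160],[[-0.15,0,9.7],[0,0,0],160]]'

```text
t: 6.52
position: [591.8, 31.5, 44.0]
orientation: [179.8, -0.1, 81.1]
ft_force: [1.3, 9.0, 2.5]
grip_width: 51.5
```

Something pushes sideways. It is probably the left finger's back against the index plate, whose edge measures 38 mm from the bed centre. I'll raise the mould a little, move it 4 mm away from the plate and set it down again.

Call:
step_arm --increments '[[[0,0,-0.5],[0,0,0],160],[[0.4,0,-0.5],[0,0,0],160],[[0.4,0,-0.5],[0,0,0],160]]'

```text
t: 6.9
position: [591.4, 34.1, 47.8]
orientation: [180.0, 0.0, 81.1]
ft_force: [-0.5, -0.2, -3.7]
grip_width: 51.7
```

Call:
step_arm --increments '[[[0,0,0.3],[0,0,0],160],[[0,0,0.5],[0,0,0],160],[[0,0,0.5],[0,0,0],160],[[0,0,0.5],[0,0,0],160]]'

```text
t: 7.4
position: [591.3, 33.9, 42.7]
orientation: [-180.0, 0.0, 81.1]
ft_force: [-0.1, 0.8, -4.2]
grip_width: 51.5
```

Call:
step_arm --increments '[[[0,0,0.05],[0,0,0],160],[[0,0,0.1],[0,0,0],160],[[0,0,0.1],[0,0,0],160]]'

```text
t: 7.78
position: [591.4, 33.9, 42.3]
orientation: [180.0, 0.0, 81.1]
ft_force: [-2.4, -0.5, 4.6]
grip_width: 51.9
```

Call:
step_arm --increments '[[[0,0,0],[0,0,0],100],[[0.1,0,0],[0,0,0],95],[[0.15,0,0],[0,0,0],90],[[0.15,0,0],[0,0,0],90],[[0.15,0,0],[0,0,0],90]]'

```text
t: 8.4
position: [591.6, 35.4, 41.7]
orientation: [180.0, -0.0, 81.1]
ft_force: [0.3, 0.1, 0.5]
grip_width: 56.7
```

Call:
step_arm --increments '[[[0,0,-2],[0,0,0],90],[[0,0,-5],[0,0,0],90],[[0,0,-10],[0,0,0],90],[[0,0,-16],[0,0,0],90],[[0,0,-22],[0,0,0],90],[[0,0,-24],[0,0,0],90],[[0,0,-24],[0,0,0],90]]'

```text
t: 9.28
position: [591.8, 35.4, 283.0]
orientation: [179.8, -0.0, 81.1]
ft_force: [0.4, 0.4, -0.6]
grip_width: 56.7
```

```bash
python3 - <<'E'
from h import *
print(ctrl.get_obs()['joints'],ctrl.get_obs()['ft_force'])
c=shot('wrist'); save(c,'w3.png',s=1.5); P=cloud(c); Z=P[:,:,2]; im=c['image']
B=np.array([590,31.2]); ex=np.array([np.cos(np.radians(-8.9)),np.sin(np.radians(-8.9))]); ey=np.array([-ex[1],ex[0]])
def rect(m,name,z=None):
    n,l,s,_=cv2.connectedComponentsWithStats(m.astype(np.uint8)); k=1+s[1:,4].argmax(); v,u=np.nonzero(l==k)
    if z is None: z=np.nanmedian(P[v,u][:,2])
    r=cv2.minAreaRect(onplane(c,np.c_[u,v],z)[:,:2].astype(np.float32)); p=np.array(r[0])-B
    print(name,len(u),'z %.1f'%z,np.round(r[0],1),np.round(r[1],1),round(r[2],1),'rel bed',(p@ex).round(1),(p@ey).round(1))
near=np.hypot(P[:,:,0]-590,P[:,:,1]-31)
rect((Z>66)&(Z<80)&(near<60),'mould top')
dark=im.max(2)<50
nt=np.hypot(P[:,:,0]-494,P[:,:,1]+68)
rect(dark&(Z>140)&(Z<175)&(nt<45),'tbar',169)
inc([494.5,-68.5,235],-14.6);inc([494.5,-68.5,235],165.4)
E
```

```text
[-8.01171220e+00  2.47368069e+01  6.23234399e+01  2.00037636e-03
  9.27676542e+01 -8.90864115e+01] [ 0.40352046  0.40725695 -0.61634124]
mould top 2715 z 72.5 [589.4  34.4] [54.4 83.7] 80.9 rel bed -1.0 3.0
tbar 1187 z 169.0 [496.5 -66.2] [64.1 15. ] 75.5 rel bed -77.3 -110.7
inc [-11.77, -7.96, 4.63] [-0.0, 0.0, 1.67]
inc [-11.77, -7.96, 4.63] [-0.0, -0.0, -1.472]
```

View pics/w3.png

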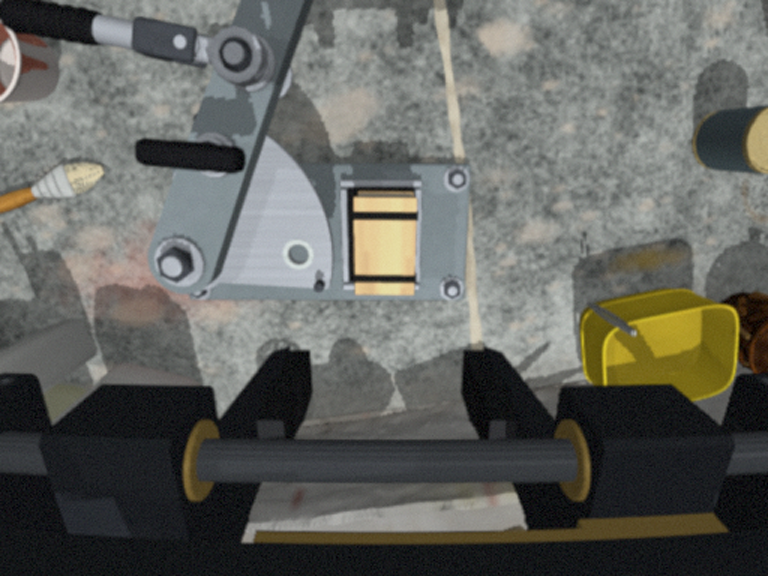

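Call:
step_arm --increments '[[[-4,-3,1],[0,0,0.186],90],[[-8,-6,3],[0,0,0.372],90],[[-11.7,-8,4.6],[0,0,0.558],90],[[-11.7,-8,4.6],[0,0,0.744],90],[[-11.7,-8,4.6],[0,0,0.93],90],[[-11.7,-8,4.6],[0,0,1.116],90],[[-11.7,-8,4.6],[0,0,1.302],90],[[-11.7,-8,4.6],[0,0,1.488],90],[[-11.7,-8,4.6],[0,0,1.67],90],[[-11.7,-8,4.6],[0,0,1.67],90]]'

```text
t: 10.58
position: [493.8, -67.6, 234.3]
orientation: [-180.0, 0.2, -14.5]
ft_force: [0.4, -0.1, -0.1]
grip_width: 57.0
```

```bash
python3 - <<'E'
from h import *
print(ctrl.get_obs()['position'])
inc([496.4,-68,141],-14.6)
c=shot('wrist'); P=cloud(c); Z=P[:,:,2]; im=c['image']
nt=np.hypot(P[:,:,0]-496,P[:,:,1]+68)
m=(im.max(2)<60)&(Z>140)&(Z<178)&(nt<45); n,l,s,_=cv2.connectedComponentsWithStats(m.astype(np.uint8)); k=1+s[1:,4].argmax(); v,u=np.nonzero(l==k)
print(s[k],np.nanmedian(Z[v,u]),cv2.minAreaRect(onplane(c,np.c_[u,v],169)[:,:2].astype(np.float32)))
E
```

```text
[493.83498596 -67.62043353 234.2648342 ]
inc [0.28, -0.02, 9.33] [-0.0, 0.003, 0.001]
[ 251  166   20   78 1415] 168.62322313511535 ((496.6135559082031, -67.2386474609375), (64.16256713867188, 14.840253829956055), 76.25951385498047)
```

Call:
step_arm --increments '[[[0.3,0,3],[0,0.003,-0.01],90],[[0.3,0,6],[0,0.003,-0.01],90],[[0.3,0,8],[0,0.003,-0.01],90],[[0.3,0,9.3],[0,0.003,-0.01],90],[[0.3,0,9.3],[0,0.003,-0.01],90],[[0.3,0,9.3],[0,0.003,-0.01],90]]' --squeeze 50

```text
t: 11.38
position: [497.6, -68.7, 143.4]
orientation: [180.0, -0.2, -14.0]
ft_force: [0.4, -0.3, 0.4]
grip_width: 57.2
```

Call:
step_arm --increments '[[[0,0,0],[0,0,0],180],[[0,0,0],[0,0,0],255],[[0,0,0],[0,0,0],255],[[0,0,0],[0,0,0],255],[[0,0,0],[0,0,0],255]]' --squeeze 50

```text
t: 12.0
position: [497.3, -68.5, 142.8]
orientation: [180.0, -0.2, -14.0]
ft_force: [-0.3, 0.3, -0.4]
grip_width: 15.3
```

Call:
step_arm --increments '[[[0,0,-0.3],[0,0,0],255],[[0,0,-0.6],[0,0,0],255],[[0,0,-1],[0,0,0],255],[[0,0,-1.5],[0,0,0],255],[[0,0,-2],[0,0,0],255],[[0,0,-2.5],[0,0,0],255],[[0,0,-2.9],[0,0,0],255],[[0,0,-2.9],[0,0,0],255],[[0,0,-2.9],[0,0,0],255]]'

```text
t: 13.12
position: [497.6, -68.6, 172.4]
orientation: [180.0, -0.3, -14.0]
ft_force: [0.1, -0.8, 1.5]
grip_width: 15.6
```

```bash
python3 - <<'E'
from h import *
o=ctrl.get_obs();print(o['position'],o['ft_force'],o['grip_width'])
c=shot('wrist'); save(c,'w4.png'); t=shot('top'); P=cloud(t)
Z=P[:,:,2]; m=(np.hypot(P[:,:,0]-496,P[:,:,1]+68)<45)&(t['image'].max(2)<60); print(np.nanmax(Z[m]) if m.any() else 0)
# arc waypoints in tool-frame cm from present pose
T=pose(); piv=np.array([566.6,-116.9]); p0=T[:2,3]-piv; print(np.hypot(*p0),np.degrees(np.arctan2(p0[1],p0[0])))
for b in np.arange(0,1.131,0.113):
    Rm=np.array([[np.cos(b),np.sin(b)],[-np.sin(b),np.cos(b)]]); d=np.r_[Rm@p0-p0,0]; print(round(b,3),(T[:3,:3].T@d/10).round(2))
E
```

```text
[497.58519422 -68.63806252 172.42776416] [ 0.10878795 -0.80361804  1.48078182] 15.629303148789516
371.5457569002076
84.35373966244484 145.0610548398571
0.0 [0. 0. 0.]
0.113 [ 0.39 -0.87  0.  ]
0.226 [ 0.87 -1.69  0.  ]
0.339 [ 1.45 -2.45  0.01]
0.452 [ 2.11 -3.14  0.01]
0.565 [ 2.84 -3.75  0.01]
0.678 [ 3.63 -4.28  0.01]
0.791 [ 4.48 -4.71  0.02]
0.904 [ 5.37 -5.04  0.02]
1.017 [ 6.3  -5.28  0.02]
1.13 [ 7.24 -5.4   0.03]
```

View pics/w4.png

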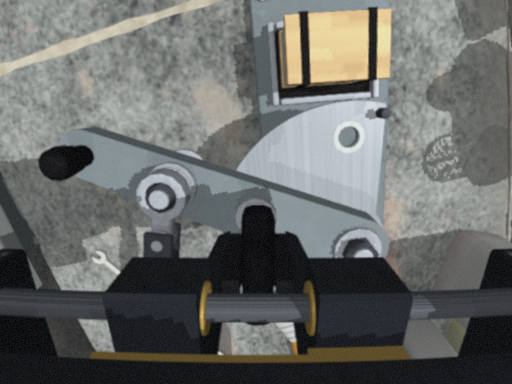

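Call:
step_arm --increments '[[[0.2,-0.44,0],[0,0,0],255],[[0.39,-0.87,0],[0,0,0],255],[[0.62,-1.3,0],[0,0,0],255],[[0.87,-1.69,0],[0,0,0],255]]'

```text
t: 13.72
position: [509.8, -54.0, 171.5]
orientation: [180.0, -0.1, -14.0]
ft_force: [-2.1, -3.4, -1.0]
grip_width: 15.5
```

Call:
step_arm --increments '[[[0.58,-0.76,0],[0,0,0],255],[[1.24,-1.45,0],[0,0,0],255],[[1.97,-2.06,0],[0,0,0],255],[[2.76,-2.59,0],[0,0,0],255],[[3.61,-3.02,0],[0,0,0],255],[[4.5,-3.35,0],[0,0,0],255],[[5.43,-3.59,0],[0,0,0],255],[[6.3,-3.71,0],[0,0,0],255],[[6.3,-3.71,0],[0,0,0],255],[[6.3,-3.71,0],[0,0,0],255]]'

```text
t: 14.98
position: [580.9, -33.6, 172.2]
orientation: [-180.0, -0.3, -14.0]
ft_force: [2.9, 1.7, -5.6]
grip_width: 15.3
```

```bash
python3 - <<'E'
from h import *
o=ctrl.get_obs();print(o['position'],o['ft_force'],o['grip_width'])
inc([579.7,-32.9,171.5],-14)
c=shot('wrist'); save(c,'w5.png',s=1.5)
E
```

```text
[580.87113502 -33.64317199 172.17669974] [ 2.92610837  1.67886124 -5.59838281] 15.265717526293365
inc [-0.13, -0.04, 0.07] [-0.001, -0.006, -0.001]
```

View pics/w5.png

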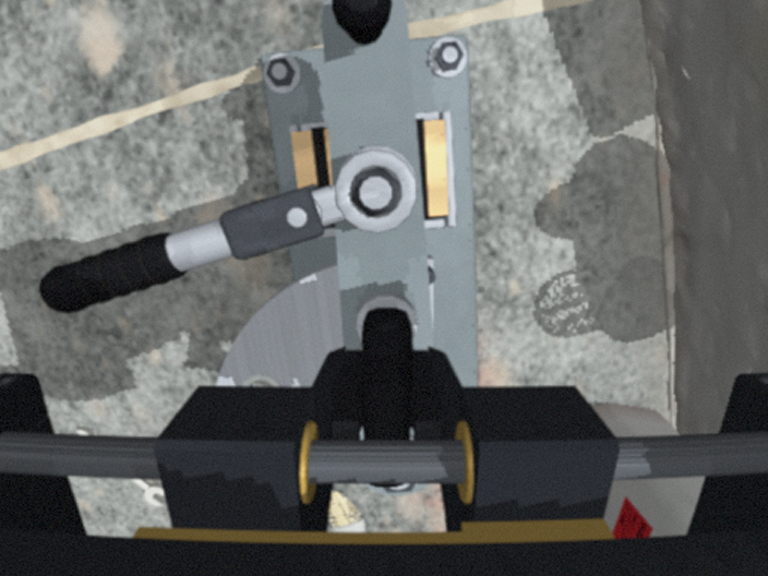

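The arm is now over the mould, with the screw head at (375,190), the wrench handle pointing to the robot from (290,215) to (60,290) and the knob at (362,10).

```bash
python3 - <<'E'
from h import *
c=shot('wrist'); 
B=np.array([590,31.2]); ex=np.array([np.cos(np.radians(-8.9)),np.sin(np.radians(-8.9))]); ey=np.array([-ex[1],ex[0]])
for n,x,y,z in(('screw',375,190,148.6),('ring',375,189,143),('grip',115,272,146),('end',45,288,140),('knob',362,8,155)):
    p=onplane(c,[[x/1.5,y/1.5]],z)[0]; q=p[:2]-B; print(n,p.round(1),'press rel bed',(q@ex).round(1),(q@ey).round(1))
E
```

```text
screw [592.7  30.7 148.6] press rel bed 2.8 -0.0
ring [592.6  30.7 143. ] press rel bed 2.7 -0.1
grip [477.5  25.4 146. ] press rel bed -110.3 -23.1
end [437.5  26.2 140. ] press rel bed -149.9 -28.5
knob [603.8  91.2 155. ] press rel bed 4.4 61.4
```

Call:
step_arm --increments '[[[-0.2,0,0],[0,0,0],255],[[-0.25,0,0],[0,0,0],255],[[-0.25,0,0],[0,0,0],255],[[-0.15,0,0],[0,0,0],255],[[-0.15,0,0],[0,0,0],255]]'

```text
t: 15.7
position: [578.3, -33.1, 172.2]
orientation: [180.0, -0.2, -14.0]
ft_force: [0.1, 1.5, 1.4]
grip_width: 15.5
```

```bash
python3 - <<'E'
from h import *
o=ctrl.get_obs();print(o['position'],o['ft_force'])
c=shot('wrist'); save(c,'w6.png',s=1.5); P=cloud(c); Z=P[:,:,2]
B=np.array([590,31.2]); ex=np.array([np.cos(np.radians(-8.9)),np.sin(np.radians(-8.9))]); ey=np.array([-ex[1],ex[0]])
g=cv2.cvtColor(c['image'],cv2.COLOR_RGB2GRAY)
C=cv2.HoughCircles(g,cv2.HOUGH_GRADIENT,1,60,param1=120,param2=25,minRadius=20,maxRadius=34)
if C is not None:
  for x,y,r in C[0][:4]:
    p=onplane(c,[[x,y]],143)[0]; q=p[:2]-B; print((x,y,r),p.round(1),(q@ex).round(1),(q@ey).round(1))
E
```

```text
[578.33412709 -33.13893014 172.15743884] [0.12079131 1.45414581 1.37196726]
(np.float32(244.5), np.float32(126.5), np.float32(28.8)) [587.   31.7 143. ] -3.0 0.0
```

Call:
step_arm --increments '[[[0.12,0,0],[0,0,0],255],[[0.12,0,0.4],[0,0,0],255],[[0.12,0,0.7],[0,0,0],255],[[0.12,0,1.0],[0,0,0],255],[[0.12,0,1.3],[0,0,0],255],[[0.12,0,1.3],[0,0,0],255]]'

```text
t: 16.5
position: [579.7, -33.4, 158.6]
orientation: [-180.0, -0.2, -14.0]
ft_force: [1.1, 1.8, -0.2]
grip_width: 15.6
```

Call:
step_arm --increments '[[[0,0,0.4],[0,0,0],255],[[0,0,0.8],[0,0,0],255],[[0,0,1.2],[0,0,0],255],[[0,0,1.5],[0,0,0],255],[[0,0,1.6],[0,0,0],255],[[0,0,1.7],[0,0,0],255],[[0,0,1.7],[0,0,0],255]]'

```text
t: 17.38
position: [579.8, -33.4, 142.7]
orientation: [180.0, -0.2, -14.0]
ft_force: [0.8, 2.6, 6.3]
grip_width: 15.3
```

Call:
step_arm --increments '[[[0,0,0.15],[0,0,0],255],[[0,0,0.3],[0,0,0],255],[[0,0,0.3],[0,0,0],255]]'

```text
t: 17.75
position: [580.8, -33.5, 142.5]
orientation: [-180.0, -0.5, -14.0]
ft_force: [-2.2, 4.2, 23.7]
grip_width: 15.5
```

Call:
step_arm --increments '[[[0,0,-0.3],[0,0,0],255],[[0,0,-0.3],[0,0,0],180],[[0,0,-0.3],[0,0,0],130],[[0,0,-0.3],[0,0,0],130],[[0,0,-3],[0,0,0],130],[[0,0,-7],[0,0,0],130],[[0,0,-12],[0,0,0],130],[[0,0,-15],[0,0,0],130],[[0,0,-15],[0,0,0],130]]'

```text
t: 18.88
position: [579.7, -33.5, 290.7]
orientation: [180.0, -0.4, -14.0]
ft_force: [-0.4, 0.2, -0.1]
grip_width: 43.5
```

```bash
python3 - <<'E'
from h import *
o=ctrl.get_obs();print(o['position'],o['ft_force'],o['joints'])
c=shot('wrist'); save(c,'w7.png',s=1.5); P=cloud(c); Z=P[:,:,2]; dark=c['image'].max(2)<60
def comp(m,z,n):
    k_,l,s,_=cv2.connectedComponentsWithStats(m.astype(np.uint8)); k=1+s[1:,4].argmax(); v,u=np.nonzero(l==k)
    zz=np.nanpercentile(Z[v,u],[50,95]); r=cv2.minAreaRect(onplane(c,np.c_[u,v],z)[:,:2].astype(np.float32)); print(n,s[k,4],zz,np.round(r[0],1),np.round(r[1],1),r[2])
comp(dark&(Z>140)&(Z<180)&(np.hypot(P[:,:,0]-580,P[:,:,1]+33)<45),169,'tbar')
t=shot('top');c=t;P=cloud(t);Z=P[:,:,2];dark=t['image'].max(2)<60
comp(dark&(Z>125)&(Z<165)&(P[:,:,0]<530)&(P[:,:,0]>400)&(abs(P[:,:,1])<90),145,'handle')
save(t,'t2.png',(200,100,360,260),4)
E
```

```text
[579.65691805 -33.52010907 290.70228372] [-0.35203325  0.15439269 -0.11156625] [-1.49810098e+01  2.31194651e+01  6.36864940e+01 -9.20921518e-03
  9.27967227e+01 -9.41935826e-01]
tbar 883 [168.72001391 170.16516307] [579.6 -31.8] [61.5 14.2] 76.3115463256836Traceback (most recent call last):
  File "<stdin>", line 9, in <module>
  File "<stdin>", line 5, in comp
ValueError: attempt to get argmax of an empty sequence
```

View pics/w7.png

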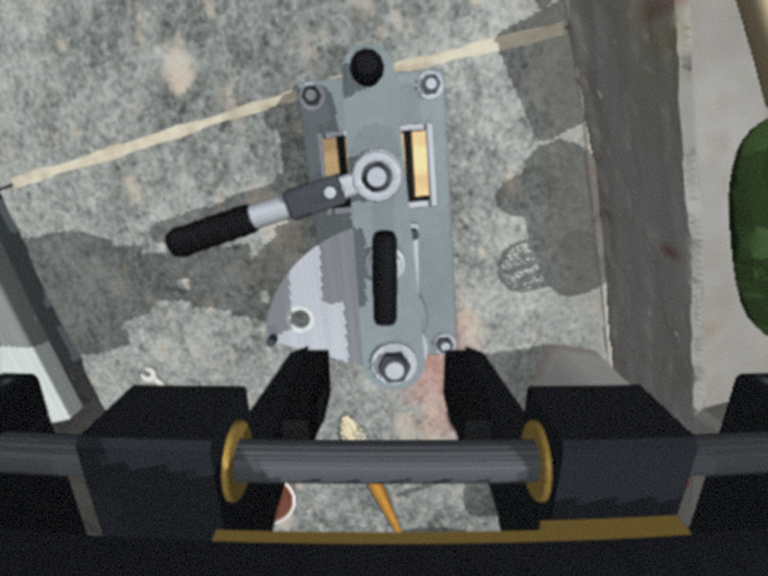

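The pin is home: its T-bar top is at z 168.7, the same as when parked. The wrench grip is at about (212,231), its end at (170,245), and the screw at (377,177).

```bash
python3 - <<'E'
from h import *
c=shot('wrist'); P=cloud(c); Z=P[:,:,2]; dark=c['image'].max(2)<60
v,u=np.nonzero(dark&(Z>125)&(Z<155)&(P[:,:,0]<530)&(P[:,:,0]>410)&(abs(P[:,:,1]-15)<60)); print(len(u),np.nanmedian(Z[v,u]))
r=cv2.minAreaRect(onplane(c,np.c_[u,v],143)[:,:2].astype(np.float32)); print(np.round(r[0],1),np.round(r[1],1),r[2])
S=onplane(c,[[377/1.5,177/1.5]],148.6)[0]; print('screw',S.round(1))
d=np.array(r[0])-S[:2]; th=np.arctan2(d[1],d[0])%(2*np.pi); print('handle from screw',np.hypot(*d),np.degrees(th))
S=np.array([590,31.2]); d=np.array(r[0])-S; th=np.arctan2(d[1],d[0])%(2*np.pi); print(np.hypot(*d),np.degrees(th))
g=S+115*np.array([np.cos(th),np.sin(th)]); print(g); yaw=np.degrees(th)-270
inc([*g,230],yaw); inc([*g,124],yaw); print(yaw)
E
```

```text
1120 146.25277761659234
[468.6  22.7] [64.3 21.3] 2.899256467819214
screw [589.3  30.5 148.6]
handle from screw 120.96011171681171 183.6948866336213
121.71156760115161 184.00976722752145
[475.2815034   23.15844931]
inc [-11.41, -2.97, 5.72] [0.0, 0.0, 1.256]
inc [-11.41, -2.97, 16.32] [0.0, 0.0, 1.256]
-85.99023277247855
```

Call:
step_arm --increments '[[[-4,-1,2],[0,0,0.18],130],[[-8,-2,4],[0,0,0.36],130],[[-11.4,-3,5.7],[0,0,0.54],130],[[-11.4,-3,5.7],[0,0,0.72],130],[[-11.4,-3,5.7],[0,0,0.9],130],[[-11.4,-3,5.7],[0,0,1.08],130],[[-11.4,-3,5.7],[0,0,1.26],130],[[-11.4,-3,5.7],[0,0,1.26],130],[[-11.4,-3,5.7],[0,0,1.26],130]]'

```text
t: 20.15
position: [475.8, 23.4, 231.0]
orientation: [-179.9, -0.0, -86.0]
ft_force: [0.6, -0.9, -0.2]
grip_width: 43.3
```

```bash
python3 - <<'E'
from h import *
print(ctrl.get_obs()['position'],ctrl.get_obs()['orientation']); inc([475.3,23.2,124],-86.5)
c=shot('wrist'); save(c,'w8.png',s=1.5); P=cloud(c); Z=P[:,:,2]; dark=c['image'].max(2)<60
v,u=np.nonzero(dark&(Z>125)&(Z<155)&(P[:,:,0]<530)&(P[:,:,0]>410)&(abs(P[:,:,1]-15)<60)); print(len(u))
if len(u): print(cv2.minAreaRect(onplane(c,np.c_[u,v],143)[:,:2].astype(np.float32)))
E
```

```text
[475.81866261  23.41127842 230.96748065] [-1.79913901e+02 -3.42545620e-02 -8.60287701e+01]
inc [0.01, 0.07, 10.7] [-0.002, -0.001, 0.008]
1554
((482.57989501953125, 23.379528045654297), (92.54132080078125, 20.498783111572266), 3.293804407119751)
```

View pics/w8.png

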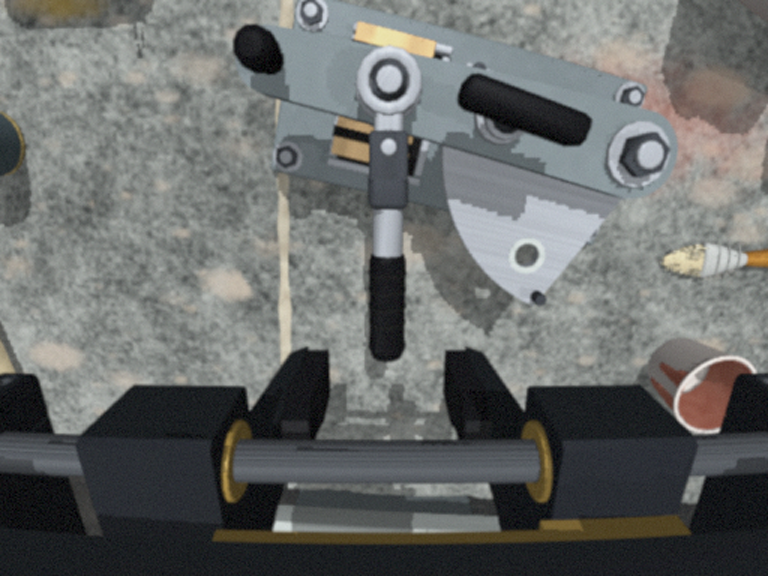

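The jaws straddle the handle evenly: the handle is at x ≈ 387 and the fingers at 315 and 460. I'll lower and then close part way to about 30 mm.

Call:
step_arm --increments '[[[0,0.1,4],[0,0,0],130],[[0,0.1,8],[0,0,0],130],[[0,0.1,10.7],[0,0,0],130],[[0,0.1,10.7],[0,0,0],130],[[0,0.1,10.7],[0,0,0],160],[[0,0.1,10.7],[0,0,0],172],[[0,0.1,10.7],[0,0,0],172]]' --squeeze 20

```text
t: 21.08
position: [475.7, 23.2, 125.3]
orientation: [-179.8, -0.1, -86.2]
ft_force: [-0.5, -0.2, -1.3]
grip_width: 28.7
```

```bash
python3 - <<'E'
from h import *
T=pose(); S=np.array([590,31.2]); p0=T[:2,3]-S; print(ctrl.get_obs()['position'],np.hypot(*p0),np.degrees(np.arctan2(p0[1],p0[0])))
for b in np.arange(0.1,1.21,0.1):
    Rm=np.array([[np.cos(b),np.sin(b)],[-np.sin(b),np.cos(b)]]); d=np.r_[Rm@p0-p0,0]; print(round(b,3),(T[:3,:3].T@d/10).round(2))
E
```

```text
[475.66315293  23.19427401 125.34784422] 114.61677995612791 -175.99475656868043
0.1 [-1.14 -0.05 -0.  ]
0.2 [-2.28 -0.22 -0.  ]
0.3 [-3.39 -0.5  -0.  ]
0.4 [-4.47 -0.89 -0.  ]
0.5 [-5.5  -1.38 -0.  ]
0.6 [-6.48 -1.98 -0.  ]
0.7 [-7.39 -2.67  0.  ]
0.8 [-8.24 -3.44  0.  ]
0.9 [-8.99 -4.3   0.01]
1.0 [-9.66 -5.23  0.01]
1.1 [-1.024e+01 -6.220e+00  1.000e-02]
1.2 [-10.71  -7.27   0.02]
```

Call:
step_arm --increments '[[[-0.57,0,0],[0,0,0.05],172],[[-1.14,-0.05,0],[0,0,0.1],172],[[-1.71,-0.13,0],[0,0,0.15],172],[[-2.28,-0.22,0],[0,0,0.2],172],[[-2.84,-0.35,0],[0,0,0.25],172],[[-3.39,-0.5,0],[0,0,0.3],172],[[-3.93,-0.69,0],[0,0,0.35],172],[[-4.47,-0.89,0],[0,0,0.4],172],[[-5.0,-1.13,0],[0,0,0.45],172],[[-5.5,-1.38,0],[0,0,0.5],172]]'

```text
t: 22.32
position: [486.0, 78.9, 125.1]
orientation: [-179.7, 0.0, -115.0]
ft_force: [0.6, -1.8, 0.7]
grip_width: 28.8
```

Call:
step_arm --increments '[[[-0.57,0,0],[0,0,0.05],172],[[-1.14,-0.05,0],[0,0,0.1],172],[[-1.71,-0.13,0],[0,0,0.15],172],[[-2.28,-0.22,0],[0,0,0.2],172]]'

```text
t: 22.82
position: [497.4, 98.7, 125.1]
orientation: [-179.8, 0.1, -126.4]
ft_force: [0.3, -2.3, -0.3]
grip_width: 28.5
```

Call:
step_arm --increments '[[[-0.57,0,0],[0,0,0.05],172],[[-1.14,-0.05,0],[0,0,0.1],172]]'

```text
t: 23.08
position: [504.5, 107.6, 125.1]
orientation: [-179.8, 0.1, -132.1]
ft_force: [-1.3, -2.5, 0.0]
grip_width: 28.8
```

Call:
step_arm --increments '[[[-0.57,0,0],[0,0,0.05],172],[[-1.14,-0.05,0],[0,0,0.1],172]]'

```text
t: 23.32
position: [512.1, 114.7, 124.9]
orientation: [-179.8, -0.0, -137.9]
ft_force: [-3.3, -8.3, 1.3]
grip_width: 28.7
```

Call:
step_arm --increments '[[[-0.57,0,0],[0,0,0.05],172],[[-1.14,-0.05,0],[0,0,0.1],172]]'

```text
t: 23.58
position: [520.6, 121.9, 124.9]
orientation: [-179.8, -0.1, -143.6]
ft_force: [-3.9, -7.8, 0.9]
grip_width: 28.7
```

Call:
step_arm --increments '[[[-0.46,0,0],[0,0,0.04],172],[[-0.8,-0.03,0],[0,0,0.07],172],[[-0.8,-0.03,0],[0,0,0.07],172]]'

```text
t: 23.95
position: [527.1, 126.2, 124.9]
orientation: [-179.8, -0.1, -147.5]
ft_force: [-4.8, -9.6, 2.6]
grip_width: 28.6
```

```bash
python3 - <<'E'
from h import *
o=ctrl.get_obs();print(o['position'],o['ft_force'])
c=shot('wrist'); save(c,'w9.png',s=1.5)
E
```

```text
[527.08257648 126.209044   124.91898259] [-4.79162633 -9.63159834  2.63937645]
```

View pics/w9.png

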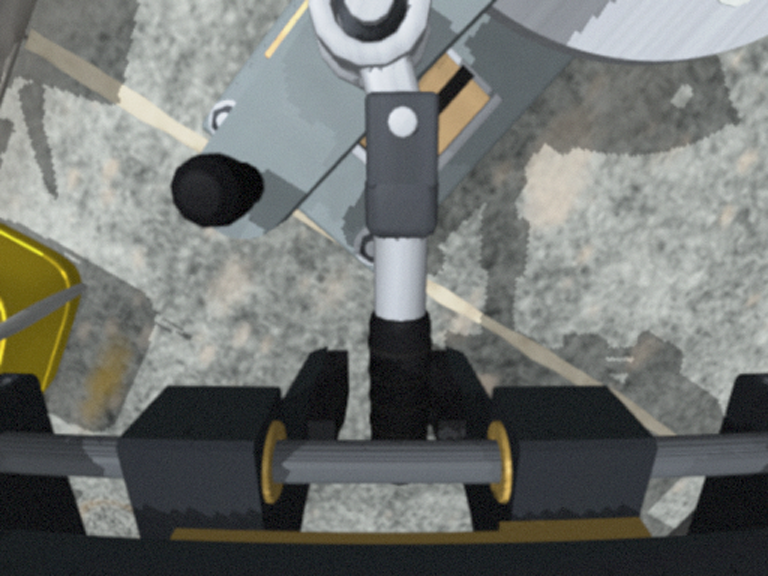

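The stub (372,5)→(402,122) and the handle (402,122)→(400,380) show a fold of about 0.25 rad, so the joint has tripped. I'll back off with the arc reversed.

Call:
step_arm --increments '[[[0.57,0,0],[0,0,-0.05],172],[[1.14,-0.05,0],[0,0,-0.1],172],[[1.71,-0.13,0],[0,0,-0.15],172],[[2.28,-0.22,0],[0,0,-0.2],172],[[2.28,-0.22,0],[0,0,-0.2],172]]'

```text
t: 24.62
position: [509.4, 111.9, 125.0]
orientation: [-179.7, -0.0, -136.0]
ft_force: [-2.1, -8.4, -0.5]
grip_width: 28.2
```

Call:
step_arm --increments '[[[0.3,0,0],[0,0,-0.03],172],[[0.57,0,0],[0,0,-0.05],172],[[0.57,0,0],[0,0,-0.05],165]]'

```text
t: 25.0
position: [505.5, 109.6, 124.8]
orientation: [-179.8, 0.1, -133.2]
ft_force: [0.8, 0.3, 0.1]
grip_width: 31.2
```

Call:
step_arm --increments '[[[0,0,0],[0,0,0],140],[[0,0,0],[0,0,0],140],[[0,0,-2],[0,0,0],140],[[0,0,-6],[0,0,0],140],[[0,0,-11],[0,0,0],140],[[0,0,-16],[0,0,0],140],[[0,0,-18],[0,0,0],140],[[0,0,-18],[0,0,0],140]]'

```text
t: 26.0
position: [505.3, 109.8, 305.7]
orientation: [-179.7, 0.2, -133.2]
ft_force: [0.1, 0.0, -1.1]
grip_width: 40.0
```

```bash
python3 - <<'E'
from h import *
print(ctrl.get_obs()['position'],ctrl.get_obs()['ft_force'])
c=shot('wrist'); save(c,'w10.png',s=1.5); P=cloud(c); Z=P[:,:,2]; dark=c['image'].max(2)<60
m=(dark&(Z>125)&(Z<155)&(P[:,:,0]<560)&(P[:,:,1]>50)&(P[:,:,1]<150))
v,u=np.nonzero(m); W=onplane(c,np.c_[u,v],143); r=cv2.minAreaRect(W[:,:2].astype(np.float32)); print(r)
d=np.array(r[0])-[590,31.2]; print('handle angle',np.degrees(np.arctan2(d[1],d[0])))
m=(dark&(Z>140)&(Z<180)&(np.hypot(P[:,:,0]-580,P[:,:,1]+33)<45)); print('tbar z',np.nanmedian(Z[m]) if m.any() else None)
E
```

```text
[505.30908875 109.76004459 305.67057831] [ 0.14291756  0.04482517 -1.05442524]
((512.1128540039062, 100.35771179199219), (20.503313064575195, 90.62618255615234), 48.23943328857422)
handle angle 138.39742180578725
tbar z 168.69062163108256
```

View pics/w10.png

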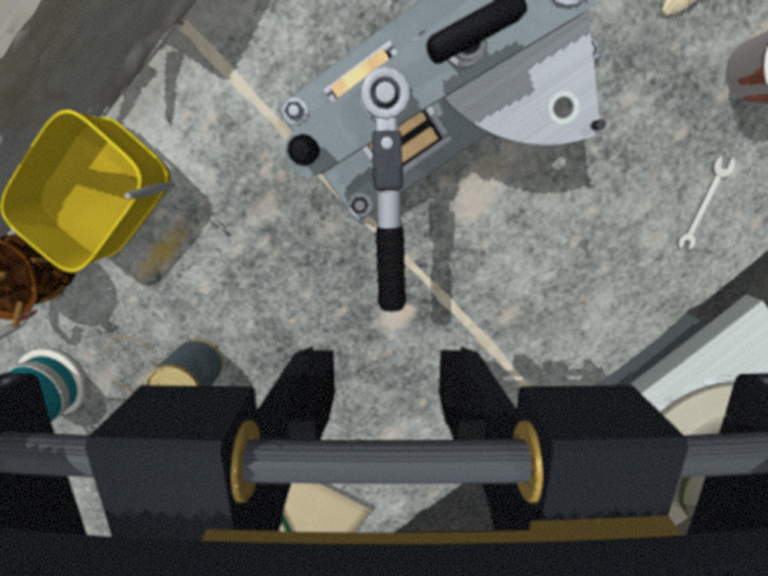

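The wrench is straight again along (385,90)→(391,300). It has travelled about 0.79 rad, so the screw is tight. The pin is home and the robot is clear.

```bash
python3 -c "
from h import *
print(workorder.hand_in(), ctrl.get_obs()['t'])"
```

```text
the job is handed in; nothing more can be done
the job is handed in; nothing more can be done
```

The job is done and handed in at about 26 s on the robot's clock. No verdict came back.

**What I did**
- **Mould:** I set it in the bed. On the first try a finger pressed sideways (9 N), probably against the index plate. I lifted the mould, moved it about 4 mm away from the plate and set it down freely.
- **Pin and arm:** I pulled the pin up 29 mm, swung the arm over the mould and pushed the pin home. I went about 1.5 mm past the hole first and corrected before inserting.
- **Wrench:** I turned it clockwise until its joint broke over at about 10.8 N, slightly over the stated 10 N maximum. The last picture before backing off showed a fold of about 0.25 rad. Then I let go and lifted clear.

**Last checks**
- **Mould:** about (-1, +3) mm from the bed centre with its top at 72.5 mm. I measured this before the swing; afterwards I only saw it in the bed in pictures.
- **Pin:** the handle's top is at 168.7 mm, the same height as when it was fully seated at the start.
- **Screw:** the handle turned about 0.79 rad in all, so the screw is past the 0.72 needed. The wrench looks straight again.
- **Bystanders:** the moves never went near the tin, cup or brush. I did not measure their positions at the end.
- **Robot:** it was clear of everything, with about 1 N on the force sensor.

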